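Unload the end-cap nest into the tray

ROBOT

A 6-joint arm with a two-finger parallel gripper is mounted at the origin on the work surface. World frame = base frame: x ahead of the robot, y to its left, z up, the work surface at z = 0. Lengths are in m, angles in degrees, forces in N, time in s.
With the tool pointing down it reaches from about 0.35 to 0.975 m from the base axis. Payload 4.9 kg.
Tool frame: the origin (TCP) lies at the very end of the fingers, on their centre line; the grasp point (between the pads) lies 19 mm behind it; z points along the fingers, y is the line along which they close (so a half turn about z gives the same grasp; the last joint's range is limited). The gripper opens to 85 mm and grips with 20 to 120 N. Pads are 22 mm wide; open, the fingers measure 114 mm over their backs; the gripper's body (76 mm by 85 mm) begins 54 mm behind the grasp point. The pads swing forward as they close: fully open they stand 13 mm farther back than shut.
Start: joints at [66.578, 3.019, 92.412, -0, 84.569, -6.818], TCP at [0.179, 0.599, 0.231] pointing down, gripper open.
Joint ranges: [-172.51, 172.51], [-57.92, 126.97], [3.15, 148.05], [-58.71, 238.71], [5.1, 150.11], [-179.66, 179.66]. Speed limits (degrees/s): [147.25, 147.25, 180, 180, 180, 180].

INTERFACE

Orientations are given as [roll, pitch, yaw] about the fixed x, y, z axes, in that order (R = Rz(yaw) Ry(pitch) Rx(roll)).
In Python, from station import env, fingers, viewer, ticket gives the robot as it stands. Calls block until the motion is done:
- env.move_ptp(position, orientation): joint-space move of the TCP to a pose.
- env.move_l(position, rate=0.15, rot=None, f_stop=None): straight line of the TCP; rot=None keeps the orientation; rate is the mean speed in m/s. With f_stop (N) it stops when the force on the tool has changed by that much, and returns True; else False.
- env.set_joints(angles): joint-space move.
- fingers.gripper_to(opening, force=None): finger opening in m; force is the grip in N (None keeps the last); returns when the fingers have stopped.
- env.dwell(seconds).
- env.ik(position, orientation): joint angles nearest the present ones, or None.
- env.state(): the state.
- viewer.grab_frame(name): name is "side" or "top" or "wrist"; returns a dict with "pixels" (420x560x3 uint8, red, green, blue), "camera_matrix" (3x3 intrinsics, pixels), "eye" and "rotation" of the camera in the world; the wrist camera has in their place "mount" (4x4, takes a point from camera to tool coordinates, whose origin is the TCP and whose axes are the flange's). Camera axes: x right, y up, looking along -z (the intrinsics and any distortion apply to the point x, -y, -z); pixel columns grow to the right and rows downward; lengths in m; the calibration is good to about 2 mm. A picture is of the moment at which its call begins: read the wrist's pose just before it. There is no depth.
A pose or a line that the arm cannot do raises env.Unreachable and nothing moves.
- ticket.hand_in(): hands the job in; it is judged then, once.
The state is a dict: "time_s": time; "joint_pos": joint angles; "dq": joint speeds; "effort": joint torques, N m; "tcp_pos": TCP position; "ee_rot": TCP orientation; "force": force on the tool from outside, world axes, zero at the start; "moment": the same for the moment, N m; "width": finger opening in m; "gripper_force": force on a finger pad.
Only numpy, scipy, OpenCV 4.12 (cv2) and the standard library are available. Lean on these libraries where they do the work, as an engineer would, in place of code of your own. Each camera call takes 0.05 s, during which the arm holds its last target. There are 200 camera calls.

TASK

Unload the linishing nest: draw the lock pin out of its bore and park it in the open notch on the nest's side, then push the drop gate over so that it hangs down out of the way. Slide each steel end cap along its lane until it overhangs the deck's front edge, pick it up by the overhang and lay it in the tray, so that in the end all caps lie flat on the tray's bottom, none on top of another. Leave the other tools and parts on the bench where they are.

Things in the scene. Friction and masses are not known exactly. Their poses are not given: they have to be found in the camera images.
- nest: Fixed steel fixture; place and yaw vary. Origin on the bench under the lanes' middle; its -x side (front, with the gate) faces the robot, y runs along the gate. Deck top 75 mm above the bench, x -70 (front edge) to +80 mm (open rear), y -150 to +150 mm. Four lanes along x, at y = -108, -36, +36, +108 mm, each 64 mm wide between guide strips 8 mm wide, 10 mm high.
- edge (a point): Middle of the deck's front top edge: nest x = -70 mm, y = 0, 75 mm above the bench; axes as the nest's. Beyond it (-x) it is open down to the base plate, which is 10 mm thick and reaches 25 mm beyond the edge; only the hanging gate is there, within 18 mm of the edge.
- bore (a point): Outer mouth of the lock pin's bore in the lug at the nest's right front: nest x = -75 mm, y = -208 mm, 95 mm above the bench; axes as the nest's. Bore 14 mm in diameter along y. The lug is 30 mm wide (x), 22 mm thick (y, inward from here) and 18 mm higher than this point.
- gate (a joint): Drop gate: steel plate 290 mm long (along y), 6 mm thick, hinged along y at nest x = -75 mm, 70 mm above the bench. 0 = upright, closing all lanes, top 114 mm above the bench; grows as it falls outward (nest -x); 3.0 = hanging down, its stop. 0.55 kg, slightly stiff, damped: stays up unless pushed; leaning out over 0.2 rad it falls by itself in 2 to 3 s and rests at 2.8 to 3.0. Locked by the pin.
- pin_grip (a point): Centre of the lock pin's grip, on its axis; x axis from grip to shank tip. Grip 16 mm across, 50 mm long (25 each way), collar 26 mm across, 6 mm thick, then shank 12 mm across from 31 to 86 mm from here. 100 g, balances 45 mm from here. Starts level in the bore and the gate's eye, collar at the bore's mouth, x along the nest's +y; drawn out along the nest's -y, clear after 55 mm.
- notch (a point): Centre of the park notch, on the axis of a parked pin: nest x = +30 mm, y = -220 mm, 95 mm above the bench; axes as the nest's. Open-topped slot along y, 18 mm wide, 44 mm long (22 each way), cheeks 12 mm thick rising 4 mm above here, floor 6 mm below. The shank lies in it level, grip outward (nest -y), collar 0 to 10 mm outside the slot's end.
- tray: Loose open grey tray, 240 mm (x) by 240 mm (y) outside, 40 mm high, walls and bottom 4 mm, 1.2 kg. Origin at the centre of its underside.
- cap0_mid (a point): Centre of a flat steel end cap, 100 mm (x) by 60 mm (y), 4 mm thick, 190 g, lying loose in one of the four lanes with its length along the lane. Three or all four caps are there at a start; an absent one reads None.
- cap1_mid (a point): Centre of a flat steel end cap, 100 mm (x) by 60 mm (y), 4 mm thick, 190 g, lying loose in one of the four lanes with its length along the lane. Three or all four caps are there at a start; an absent one reads None.
- cap2_mid (a point): Centre of a flat steel end cap, 100 mm (x) by 60 mm (y), 4 mm thick, 190 g, lying loose in one of the four lanes with its length along the lane. Three or all four caps are there at a start; an absent one reads None.
- cap3_mid (a point): Centre of a flat steel end cap, 100 mm (x) by 60 mm (y), 4 mm thick, 190 g, lying loose in one of the four lanes with its length along the lane. Three or all four caps are there at a start; an absent one reads None.
- hammer: Bystander, to be left where it is. Hammer, 280 mm long, lying along its x.
- disc: Bystander, to be left where it is. Flat grinding disc, 114 mm across, 6 mm thick.
- coupler: Bystander, to be left where it is. Upright steel pipe coupler, 48 mm across, 45 mm high.
- offcut: Bystander, to be left where it is. Square steel tube offcut 60 by 60 by 110 mm, lying along its x.
- brush: Bystander, to be left where it is. Brush, 220 mm long, lying along its x.
- square: Bystander, to be left where it is. Steel try square, 150 mm blade along its x from the origin, 100 mm stock, 14 mm high.
Things that resemble listed ones, but are neither listed nor needed, are in the scene too. What is shaped like the part that bears cap0_mid but black or green is not meant.

How it is judged:
By the outcome, as a careful person would: the job done as asked, in the order asked, and still so for the second after the job is handed in, with the robot touching nothing.
Of cap0, cap1, cap2, cap3 only 3 to 4 are there at a start; the rules pass over those that are not, and their reading is None.
At some moment in a run one of tray may be knocked a few centimetres aside while the robot is not near it.
It also fails if it takes over 210 s, if anything falls off the work surface, if the arm or the gripper's body presses on something with over 40 N, if the wrist force passes 120 N, or if a joint passes its speed limit or range.

## Working session

There is one attempt and no reset: what is moved stays moved. The work goes in short steps, each a Python script; the robot and the scene stay as the last script left them, time stands still between calls to the robot, and variables do not carry over. Pictures are saved under pics/ and viewed, at most 14 in all, crops included, and the job is handed in when it is done.

```bash
ls; mkdir -p pics; python3 - <<'E'
from station import env, fingers, viewer, ticket
import cv2,numpy as np
for n in ("top","side"):
    f=viewer.grab_frame(n); cv2.imwrite(f"pics/{n}0.png",cv2.resize(f["pixels"][:,:,::-1],(800,600),interpolation=cv2.INTER_CUBIC))
    cv2.imwrite(f"pics/raw_{n}0.png",f["pixels"][:,:,::-1])
    print(n,[ (k,np.round(f[k],4).tolist()) for k in f if k!="pixels"])
f=viewer.grab_frame("wrist");print([ (k,np.round(f[k],4).tolist()) for k in f if k!="pixels"])
print(env.state())
E
```

```text
pics
top [('camera_matrix', [[528.9336, 0.0, 269.6196], [0.0, 528.9336, 208.2347], [0.0, 0.0, 1.0]]), ('eye', [0.3252, -0.1012, 1.4422]), ('rotation', [10.1811, -0.0387, -88.9924])]
side [('camera_matrix', [[509.152, 0.0, 282.6538], [0.0, 509.152, 217.2827], [0.0, 0.0, 1.0]]), ('eye', [0.0885, -0.6584, 0.9531]), ('rotation', [40.8667, -0.4197, -37.4675])]
[('camera_matrix', [[345.8575, 0.0, 280.0397], [0.0, 345.8575, 208.3459], [0.0, 0.0, 1.0]]), ('mount', [[0.0003, 0.964, 0.2658, 0.0693], [1.0, -0.0002, -0.0005, 0.0004], [-0.0005, 0.2658, -0.964, -0.1433], [0.0, 0.0, 0.0, 1.0]])]
{'time_s': 0.15, 'joint_pos': array([ 6.65784804e+01,  3.04813503e+00,  9.24738642e+01,  1.93073476e-04,
        8.45673707e+01, -6.81835962e+00]), 'dq': array([-0.08225475, -0.0723903 , -0.20220137, -0.00745265,  0.06582028,
        0.00231784]), 'effort': array([ 1.67544067e-04, -3.94238949e+01, -3.70723987e+01, -9.87859335e-05,
        4.56548951e-03,  3.00100442e-05]), 'tcp_pos': array([0.17839734, 0.59850001, 0.23035177]), 'ee_rot': array([-1.79911285e+02, -1.08009976e-02,  1.63396813e+02]), 'force': array([-1.29637793, -1.04409061, -0.78601213]), 'moment': array([-0.02269906, -0.01556755,  0.01672121]), 'gripper_force': 0.0, 'width': 0.08540293819624828}
```

View pics/top0.png

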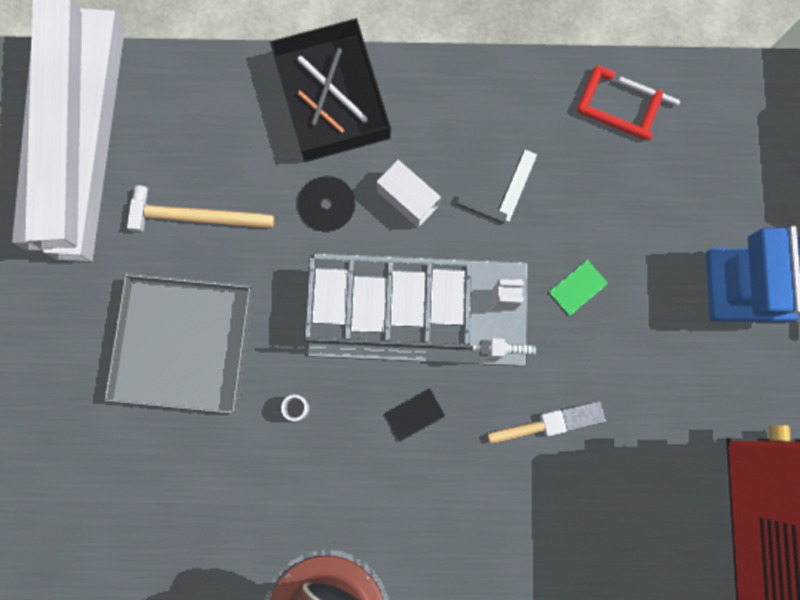

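View pics/side0.png

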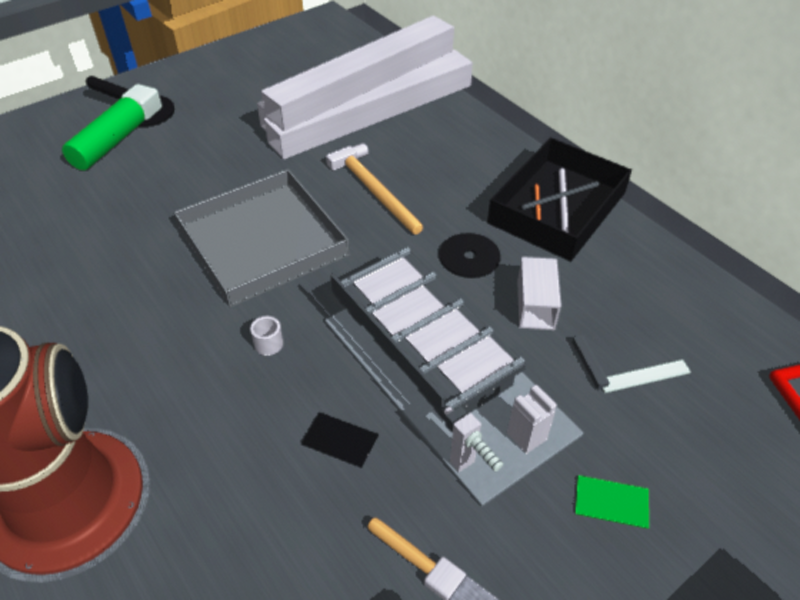

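The top view shows four light caps in the nest's lanes at about (330,297), (368,304), (407,298) and (447,297). The lock pin's ribbed grip is at (515,349) and the park notch at (510,291). The grey tray is at (178,345). The black plate at (414,414) and the green one at (578,288) lie loose on the bench and are lookalikes. The black open box at (330,90) is not the grey tray.

Next I'll make a rough estimate and take closer wrist views.

```bash
cat > h.py <<'E'
from station import env, fingers, viewer, ticket
import cv2, numpy as np
from scipy.spatial.transform import Rotation as R
def cam(name):
    s=env.state(); f=viewer.grab_frame(name); K=np.array(f["camera_matrix"])
    if name=="wrist":
        T=np.eye(4);T[:3,:3]=R.from_euler("xyz",s["ee_rot"],degrees=True).as_matrix();T[:3,3]=s["tcp_pos"]
        T=T@np.array(f["mount"])
    else:
        T=np.eye(4);T[:3,:3]=R.from_euler("xyz",f["rotation"],degrees=True).as_matrix();T[:3,3]=f["eye"]
    return f["pixels"][:,:,::-1].copy(),K,T
def ray(K,T,uv,z):
    uv=np.atleast_2d(np.asarray(uv,float))
    d=np.c_[(uv[:,0]-K[0,2])/K[0,0],-(uv[:,1]-K[1,2])/K[1,1],-np.ones(len(uv))]@T[:3,:3].T
    return T[:3,3]+d*((z-T[2,3])/d[:,2])[:,None]
def proj(K,T,P):
    p=(np.atleast_2d(P)-T[:3,3])@T[:3,:3]
    return np.c_[K[0,2]-K[0,0]*p[:,0]/p[:,2],K[1,2]+K[1,1]*p[:,1]/p[:,2]]
class Frame:
    def __init__(s,x,y,yaw): s.o=np.array([x,y]);s.yaw=yaw;c,n=np.cos(np.radians(yaw)),np.sin(np.radians(yaw));s.M=np.array([[c,-n],[n,c]])
    def w(s,x,y,z): return np.r_[s.o+s.M@[x,y],z]
    def l(s,p): return (np.asarray(p)[...,:2]-s.o)@s.M
E
python3 - <<'E'
from h import *
im,K,T=cam("top"); s=1/1.42857
g=lambda z,*p: print(z,np.round(ray(K,T,np.array(p)*s,z),3).tolist())
g(.085,(312,256),(467,263),(308,345),(466,345))
g(.01,(527,263),(526,365),(308,358))
g(.04,(125,276),(248,287),(234,412),(107,401))
g(.095,(515,349))
E
```

```text
0.085 [[0.644, 0.038, 0.085], [0.636, -0.247, 0.085], [0.479, 0.04, 0.085], [0.484, -0.245, 0.085]]
0.01 [[0.655, -0.372, 0.01], [0.457, -0.367, 0.01], [0.463, 0.047, 0.01]]
0.04 [[0.61, 0.396, 0.04], [0.592, 0.162, 0.04], [0.359, 0.176, 0.04], [0.374, 0.411, 0.04]]
0.095 [[0.478, -0.332, 0.095]]
```

```bash
python3 - <<'E'
from h import *
for y in (0,180):
    for p in ([.45,-.33,.1],[.6,-.35,.12],[.45,0,.06],[.57,.0,.08],[.4,.3,.05],[.42,.38,.05],[.53,-.1,.3]):
        q=env.ik(p,[180,0,y-2]);print(y,p,None if q is None else np.round(q).tolist())
t=env.state()["time_s"]
env.move_ptp([.50,-.16,.33],[180,0,-2]); print(env.state()["time_s"]-t)
im,K,T=cam("wrist"); np.savez("w1.npz",im=im,K=K,T=T)
cv2.imwrite("pics/w1.png",cv2.resize(im,(800,600),interpolation=cv2.INTER_CUBIC))
E
```

```text
0 [0.45, -0.33, 0.1] [-44.0, 1.0, 108.0, -0.0, 71.0, 48.0]
0 [0.6, -0.35, 0.12] [-36.0, 17.0, 88.0, -0.0, 75.0, 56.0]
0 [0.45, 0, 0.06] [-9.0, -12.0, 124.0, -0.0, 68.0, 83.0]
0 [0.57, 0.0, 0.08] [-7.0, 4.0, 107.0, -0.0, 69.0, 85.0]
0 [0.4, 0.3, 0.05] [28.0, -3.0, 117.0, -0.0, 66.0, 120.0]
0 [0.42, 0.38, 0.05] [35.0, 6.0, 108.0, -0.0, 66.0, 127.0]
0 [0.53, -0.1, 0.3] [-19.0, -11.0, 99.0, -0.0, 92.0, 73.0]
180 [0.45, -0.33, 0.1] [-44.0, 1.0, 108.0, 0.0, 71.0, -132.0]
180 [0.6, -0.35, 0.12] [-36.0, 17.0, 88.0, 0.0, 75.0, -124.0]
180 [0.45, 0, 0.06] [-9.0, -12.0, 124.0, 0.0, 68.0, -97.0]
180 [0.57, 0.0, 0.08] [-7.0, 4.0, 107.0, 0.0, 69.0, -95.0]
180 [0.4, 0.3, 0.05] [28.0, -3.0, 117.0, 0.0, 66.0, -60.0]
180 [0.42, 0.38, 0.05] [35.0, 6.0, 108.0, 0.0, 66.0, -53.0]
180 [0.53, -0.1, 0.3] [-19.0, -11.0, 99.0, 0.0, 92.0, -107.0]
2.9166999999999996
```

View pics/w1.png

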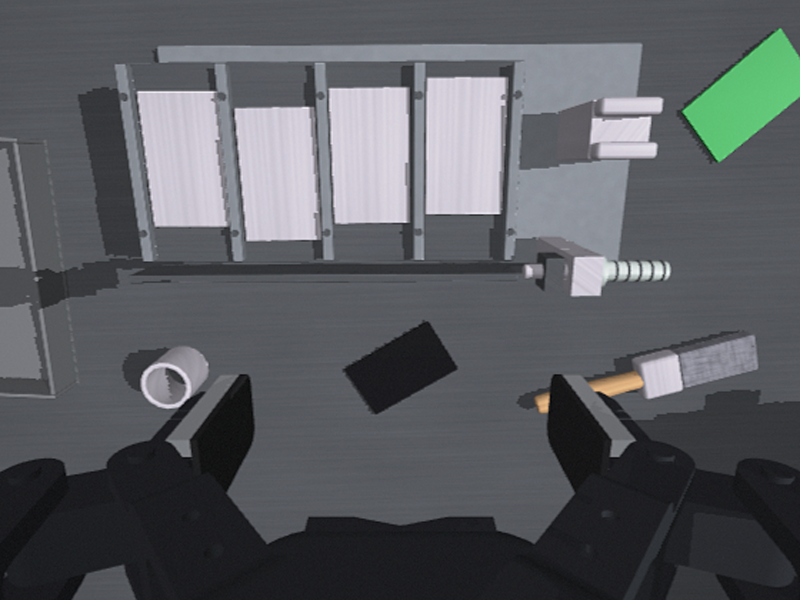

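The wrist view shows all four caps in the lanes, their centres at about (183,158), (277,173), (370,155) and (464,145). The pin's grip is at (640,270), the lug at (575,270) and the notch at (630,128). The black (400,365) and green (750,95) plates lie off the nest, so they are not meant.

Now I'll fit the nest from the strip ends.

```bash
cat >> h.py <<'E'
def fit(loc,wor):
    loc,wor=np.array(loc,float)[:,:2],np.array(wor)[:,:2]; a,b=loc-loc.mean(0),wor-wor.mean(0)
    yaw=np.arctan2((a[:,0]*b[:,1]-a[:,1]*b[:,0]).sum(),(a*b).sum()); F=Frame(0,0,np.degrees(yaw))
    o=wor.mean(0)-F.M@loc.mean(0); return Frame(*o,np.degrees(yaw))
def caps(im,K,T,F,z=.079):
    m=((im.min(2)>150)&(np.ptp(im.astype(int),2)<40)).astype(np.uint8)*255
    m=cv2.morphologyEx(m,cv2.MORPH_OPEN,np.ones((5,5)))
    out=[]
    for c in cv2.findContours(m,cv2.RETR_EXTERNAL,cv2.CHAIN_APPROX_NONE)[0]:
        if cv2.contourArea(c)<800: continue
        w=ray(K,T,c[:,0,:],z); l=F.l(w)*1000
        r=cv2.minAreaRect(l.astype(np.float32)); d=sorted(r[1])
        if abs(d[0]-60)<8 and abs(d[1]-100)<12: out.append((np.round(r[0],1).tolist(),np.round(r[1],1).tolist(),round(r[2],1)))
    return sorted(out,key=lambda o:o[0][1])
E
python3 - <<'E'
from h import *
d=np.load("w1.npz");im,K,T=d["im"],d["K"],d["T"]; s=.7
P=[(148,260),(236,260),(327,260),(418,260),(510,260),(124,65),(222,65),(321,64),(419,63),(517,62)]
L=[(x,y) for x in(-.07,.08) for y in(.144,.072,0,-.072,-.144)]
W=ray(K,T,np.array(P)*s,.085)
F=fit(L,W);print(F.o,F.yaw,np.round(F.l(W)*1000-np.array(L)*1000,1).tolist())
print(caps(im,K,T,F))
g=lambda n,z,*p: print(n,np.round(F.l(ray(K,T,np.array(p)*s,z))*1000,1).tolist())
g("pin grip ends",.095,(608,270),(669,270)); g("lug top corners",.113,(572,257),(604,257),(604,296),(572,296))
g("notch cheeks",.099,(598,98),(662,97),(657,157),(593,157))
g("plate",.01,(641,44),(620,255))
E
```

```text
[ 0.55856131 -0.10271092] -1.8186906442883097 [[3.4, -0.2], [3.3, 1.6], [3.1, 0.9], [3.0, 0.3], [2.9, -1.1], [-3.7, -2.4], [-3.8, -1.2], [-3.3, -0.6], [-2.7, 0.7], [-2.2, 2.1]]
[([19.2, -106.0], [99.3, 58.2], 0.2), ([12.0, -33.7], [100.0, 58.9], 0.4), ([-1.6, 37.7], [99.8, 58.2], 0.5), ([9.6, 109.6], [57.6, 99.7], 89.5)]
pin grip ends [[-73.2, -219.9], [-73.3, -267.6]]
lug top corners [[-59.4, -184.5], [-59.5, -208.2], [-89.4, -211.4], [-89.3, -187.2]]
notch cheeks [[51.9, -197.5], [52.5, -242.7], [11.7, -244.7], [11.8, -198.1]]
plate [[105.1, -262.9], [-77.0, -266.2]]
```

```bash
python3 - <<'E'
from h import *
F=Frame(.5586,-.1027,-1.82)
env.move_ptp(F.w(-.06,-.225,.21),[180,0,F.yaw])
im,K,T=cam("wrist"); np.savez("w2.npz",im=im,K=K,T=T)
cv2.imwrite("pics/w2.png",cv2.resize(im,(800,600),interpolation=cv2.INTER_CUBIC))
P=np.array([F.w(-.075,-.208,.095),F.w(-.075,-.239,.095),F.w(-.075,-.264,.095),F.w(.03,-.22,.095)]);print(proj(K,T,P)/.7)
E
```

```text
[[371.56779995 314.60207408]
 [427.94879951 314.64386749]
 [473.41544994 314.67757044]
 [392.80243247 111.43656379]]
```

View pics/w2.png

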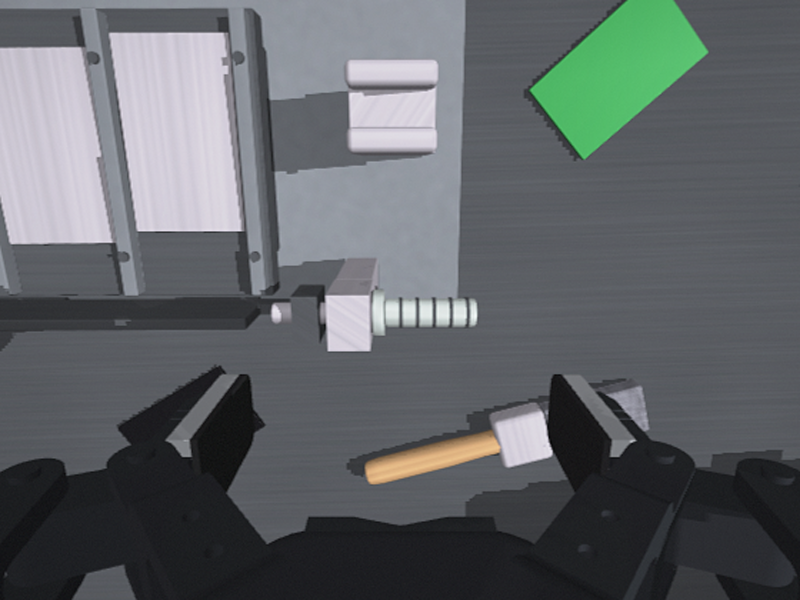

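The close view shows the pin's ribbed grip from (384,312) to (477,312), with its collar against the lug face at (372,312). The notch's cheeks are at v 60–152, centred at (392,106). That puts the nest about 1.5 mm further in +x than my fit. I'll grasp the pin now.

```bash
cat >> h.py <<'E'
F=Frame(.5601,-.1027,-1.82)
def st(tag=""):
    s=env.state(); print(tag,"t%.1f"%s["time_s"],"tcp",np.round(F.l(s["tcp_pos"])*1000,1),round(s["tcp_pos"][2]*1000,1),"F",np.round(s["force"],1),"w%.1f"%(s["width"]*1000),"g%.1f"%s["gripper_force"]); return s
E
python3 - <<'E'
from h import *
o=[180,0,F.yaw+90]
env.move_ptp(F.w(-.0745,-.241,.16),o)
fingers.gripper_to(.05)
env.move_l(F.w(-.0745,-.241,.077),.1,f_stop=8); st("down")
fingers.gripper_to(0,force=20); st("grip20")
fingers.gripper_to(0,force=60); st("grip60")
print(env.move_l(F.w(-.0745,-.253,.077),.05,f_stop=25)); st("draw12")
im,K,T=cam("top"); cv2.imwrite("pics/raw1.png",im)
E
```

```text
down t6.9 tcp [ -74.  -241.5] 77.9 F [-0.1  0.3  0.5] w50.2 g0.0
grip20 t7.3 tcp [ -74.  -241.3] 77.7 F [ 0.5 -0.8  1.5] w15.0 g20.8
grip60 t7.5 tcp [ -74.  -241.3] 77.7 F [ 1.1 -1.1  1.6] w13.7 g58.4
False
draw12 t7.9 tcp [ -74.2 -254. ] 77.3 F [ 1.9 -1.1  2.8] w14.1 g58.4
```

```bash
python3 - <<'E'
from h import *
print(env.move_l(F.w(-.0745,-.306,.077),.1,f_stop=25)); st("out")
env.move_l(F.w(-.0745,-.306,.125),.15)
env.move_l(F.w(.0305,-.279,.125),.15); st("over")
im,K,T=cam("wrist"); cv2.imwrite("pics/w3.png",cv2.resize(im,(800,600),interpolation=cv2.INTER_CUBIC))
E
```

```text
False
out t8.6 tcp [ -75.3 -306. ] 76.1 F [-0.9  0.  -1. ] w14.1 g58.4
over t10.0 tcp [  29.9 -279. ] 124.4 F [-0.3 -0.2 -1.3] w14.2 g58.4
```

View pics/w3.png

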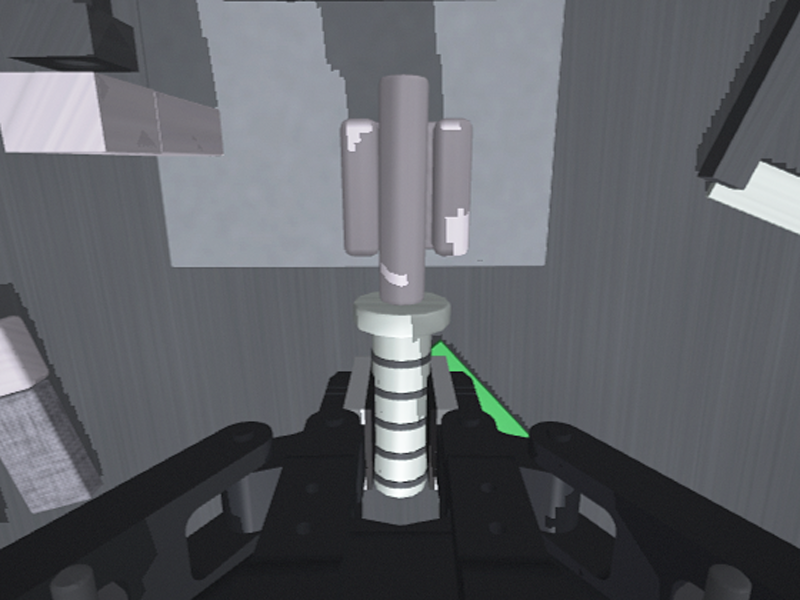

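The shank (centred at u≈404) is above the slot (cheeks at u 343–470, centre 406). It's level and aligned to about 1 mm, so I'll lower it.

```bash
python3 - <<'E'
from h import *
env.move_l(F.w(.0315,-.279,.125),.1)
print(env.move_l(F.w(.0315,-.279,.0775),.05,f_stop=6)); st("low")
fingers.gripper_to(.04); env.dwell(.3); st("open")
env.move_l(F.w(.0315,-.279,.2),.15)
env.move_ptp(F.w(-.02,-.225,.21),[180,0,F.yaw])
im,K,T=cam("wrist"); np.savez("w4.npz",im=im,K=K,T=T)
cv2.imwrite("pics/w4.png",cv2.resize(im,(800,600),interpolation=cv2.INTER_CUBIC))
E
```

```text
True
low t11.2 tcp [  31.1 -278.7] 77.9 F [-1.1  0.4  4.4] w14.1 g59.0
open t11.9 tcp [  30. -278.] 75.8 F [-0.  -0.2 -0.3] w40.1 g0.0
```

View pics/w4.png

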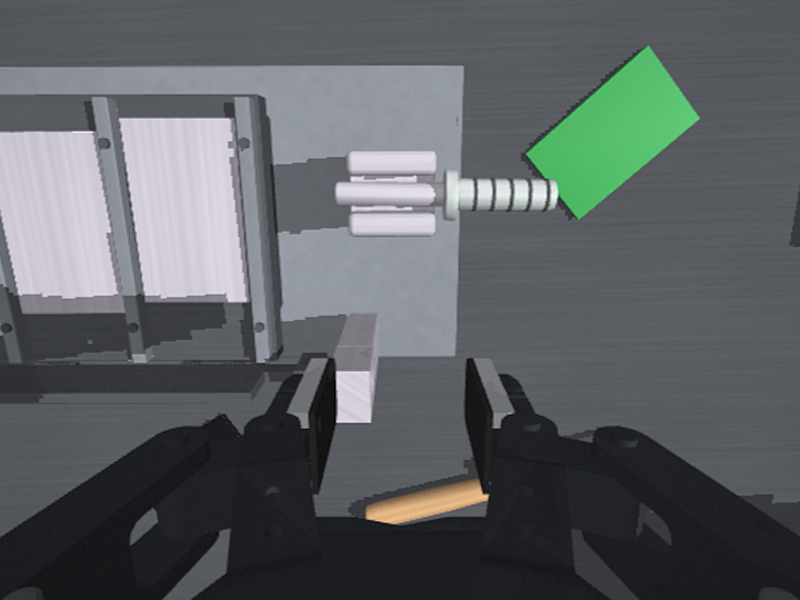

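The pin is parked: shank between the cheeks at (385,193), collar at (450,194) about 4 mm outside the slot end, grip outward. Next is the gate.

```bash
python3 - <<'E'
from h import *
o=[180,0,F.yaw]
fingers.gripper_to(0)
env.move_ptp(F.w(-.035,0,.15),o)
env.move_l(F.w(-.035,0,.097),.1,f_stop=8); st("down")
print(env.move_l(F.w(-.082,0,.097),.05,f_stop=30)); st("push")
env.dwell(.5); st()
env.move_l(F.w(-.06,0,.15),.15)
env.move_ptp(F.w(-.06,.06,.33),o); env.dwell(1.5)
im,K,T=cam("wrist"); np.savez("w5.npz",im=im,K=K,T=T)
cv2.imwrite("pics/w5.png",cv2.resize(im,(800,600),interpolation=cv2.INTER_CUBIC))
print(caps(im,K,T,F));st()
E
```

```text
down t16.4 tcp [-34.7  -0.3] 97.3 F [ 0.   0.7 -0.2] w-0.2 g0.0
False
push t17.5 tcp [-82.2  -0. ] 96.8 F [-0.2 -0.3 -0.6] w0.1 g0.0
 t18.0 tcp [-82.  -0.] 97.0 F [0.4 0.3 0.7] w-0.3 g0.0
[([-3.1, 37.0], [99.6, 59.3], 0.0), ([8.0, 108.9], [59.0, 99.3], 89.9)]
 t20.8 tcp [-60.  60.] 330.0 F [-0.1  0.6  0.3] w0.1 g0.0
```

View pics/w5.png

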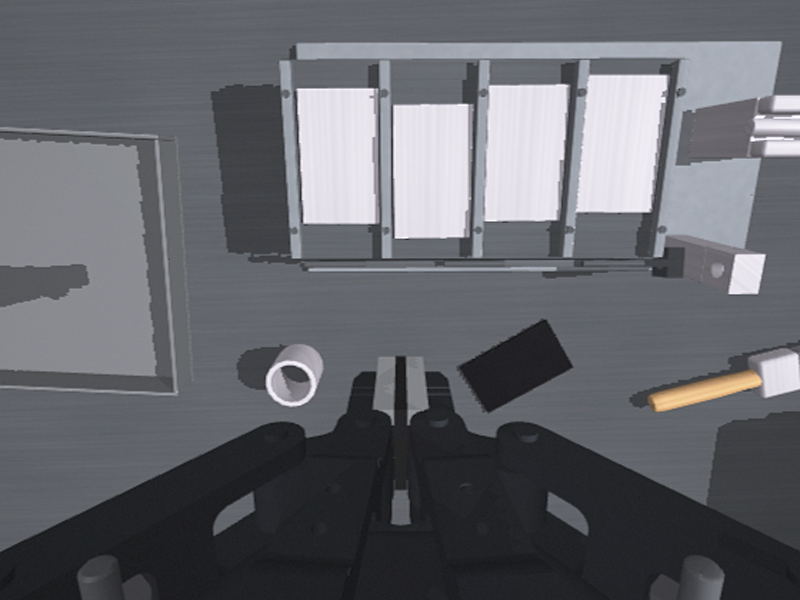

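The gate is down: nothing stands along the front edge at v≈265 any more and the lanes are open. The caps are undisturbed and the tray is at the left. I'll push the first cap (lane -108) and check it in the wrist and side views.

```bash
cat >> h.py <<'E'
o=[180,0,F.yaw]
def push(cx,ly,to=-.064,z=.0770):
    fingers.gripper_to(0)
    env.move_ptp(F.w(cx+.073,ly,.12),o); env.move_l(F.w(cx+.073,ly,z),.1,f_stop=8)
    r=env.move_l(F.w(to+.061,ly,z),.08,f_stop=20); st("pushed %s"%r)
    env.move_l(F.w(to+.066,ly,.125),.2)
    env.move_ptp(F.w(-.105,ly,.2),o); fingers.gripper_to(.085)
    im,K,T=cam("wrist"); np.savez("p.npz",im=im,K=K,T=T); print(caps(im,K,T,F)); return im
E
python3 - <<'E'
from h import *
im=push(.0177,-.107)
cv2.imwrite("pics/p1.png",im)
s=cam("side")[0]; cv2.imwrite("pics/s1.png",np.hstack([cv2.resize(s[150:360,180:460],(560,420)),im[:, ::2][:, :240]]) )
E
```

```text
pushed False t24.1 tcp [  -2.9 -107.1] 77.2 F [ 1.2 -0.3  3. ] w-0.2 g0.9
[([-64.3, -107.3], [100.0, 60.3], 1.0)]
```

View pics/s1.png

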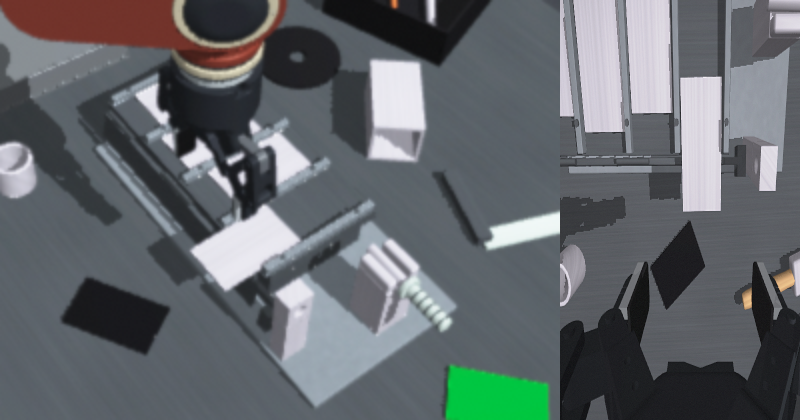

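View pics/p1.png

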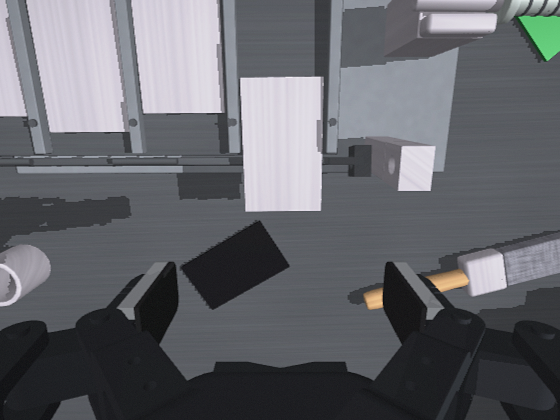

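The side view shows the gate hanging down and the cap overhanging the deck. The wrist view has the cap's front edge at v≈211, u 246–322. It measures (-64.3, -107.3) mm in nest coordinates, as planned. Next I'll write the tray detection and test it.

```bash
cat >> h.py <<'E'
def tray(im,K,T):
    hsv=cv2.cvtColor(im,cv2.COLOR_BGR2HSV); g=cv2.medianBlur(cv2.cvtColor(im,cv2.COLOR_BGR2GRAY),5)
    m=((g>112)&(g<150)&(hsv[:,:,1]<40)).astype(np.uint8)*255
    m=cv2.morphologyEx(m,cv2.MORPH_OPEN,np.ones((7,7)))
    c=max(cv2.findContours(m,cv2.RETR_EXTERNAL,cv2.CHAIN_APPROX_NONE)[0],key=lambda c:cv2.contourArea(c)*(c[:,0,0].mean()<230))
    r=cv2.minAreaRect((ray(K,T,cv2.convexHull(c)[:,0],.004)[:,:2]*1000).astype(np.float32)); return r,m
E
python3 - <<'E'
from h import *
im,K,T=cam("top"); g=cv2.cvtColor(im,cv2.COLOR_BGR2GRAY)
print(im[240,115:130:7],im[240,60],im[240,70],im[330,125],im[205,75:185:4].mean(1) if 0 else g[240,68:190:3])
r,m=tray(im,K,T);print(r)
cv2.imwrite("pics/t1.png",np.hstack([im[150:330,40:220],cv2.cvtColor(m,cv2.COLOR_GRAY2BGR)[150:330,40:220]]))
E
```

```text
[[166 164 157]
 [166 164 157]
 [166 163 157]] [126 120 114] [125 120 113] [125 119 113] [120  89  82  80 173 118 156 160 160 160 160 160 161 161 161 161 162 162
 162 161 161 161 161 162 161 162 162 162 162 161 161 109 110 109 134 121
 120 119 119 118  88]
((516.6255493164062, 16.764419555664062), (30.390588760375977, 57.92007827758789), 1.0124186277389526)
```

View pics/t1.png

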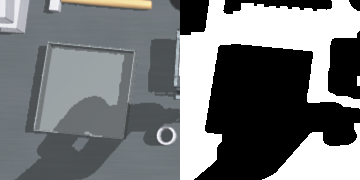

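The left half is the tray with the arm's shadow over its lower right part, so brightness alone is not a safe measure. I'll use the colour ratio instead, and check it on both the initial and current frames.

```bash
python3 - <<'E'
import re
s=open("h.py").read(); i=s.index("def tray(")
s=s[:i]+'''def tray(im,K,T):
    b=cv2.GaussianBlur(im.astype(np.float32),(5,5),0); q=b[:,:,0]/b[:,:,2]
    m=((q<1.085)&(q>1.02)).astype(np.uint8)*255; m[:,230:]=0; m[:130]=0; m[330:]=0
    m=cv2.morphologyEx(cv2.morphologyEx(m,cv2.MORPH_OPEN,np.ones((5,5))),cv2.MORPH_CLOSE,np.ones((9,9)))
    c=max(cv2.findContours(m,cv2.RETR_EXTERNAL,cv2.CHAIN_APPROX_NONE)[0],key=cv2.contourArea)
    return cv2.minAreaRect((ray(K,T,cv2.convexHull(c)[:,0],.004)[:,:2]*1000).astype(np.float32)),m
'''
open("h.py","w").write(s)
E
python3 - <<'E'
from h import *
im,K,T=cam("top"); im0=cv2.imread("pics/raw_top0.png")
out=[]
for i in(im0,im):
    r,m=tray(i,K,T);print(r); out+=[i[150:330,40:240],cv2.cvtColor(m,cv2.COLOR_GRAY2BGR)[150:330,40:240]]
cv2.imwrite("pics/t2.png",np.hstack(out))
# rim picks from first view, z=.04
W=ray(K,T,np.array([(125,276),(248,287),(234,412),(107,401)])*.7,.04)
f=fit([(.12,.12),(.12,-.12),(-.12,-.12),(-.12,.12)],W);print(f.o,f.yaw)
E
```

```text
((489.2449645996094, 295.1097412109375), (259.8598327636719, 250.2725830078125), 85.23941802978516)
((489.25030517578125, 295.25628662109375), (259.96551513671875, 250.28565979003906), 85.34911346435547)
[0.48375378 0.2860589 ] -3.7667654084747784
```

View pics/t2.png

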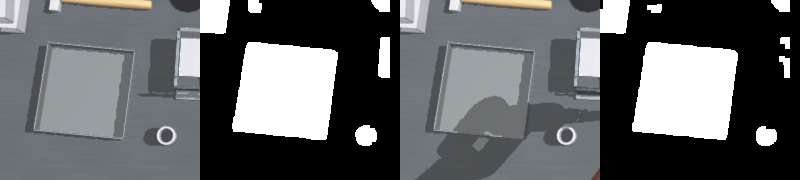

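The ratio mask covers the whole tray in both frames and the arm's shadow has no effect on it. The tray hasn't moved. Now I'll pick cap 1.

```bash
cat >> h.py <<'E'
def trayf():
    im,K,T=cam("top"); (c,d,a),m=tray(im,K,T)
    ct=cv2.findContours(m,cv2.RETR_EXTERNAL,cv2.CHAIN_APPROX_NONE)[0]; ct=max(ct,key=cv2.contourArea)
    c,d,a=cv2.minAreaRect((ray(K,T,ct[:,0],.04)[:,:2]*1000).astype(np.float32))
    a=(a+45)%90-45; print("tray",np.round(c,1),np.round(d,1),round(a,1)); return Frame(c[0]/1000,c[1]/1000,a)
GX=-.1025
def pick(ly,z=.064):
    env.move_l(F.w(GX,ly,z),.12,f_stop=8); fingers.gripper_to(.05,force=90); s=st("grip")
    env.move_l(F.w(GX,ly,z+.02),.05); env.move_l(F.w(GX,ly,.15),.15); st("lifted")
def place(sx,sy,off,go=True):
    Tf=trayf(); p=lambda z: Tf.w(sx-off,sy,z)
    env.move_l(p(.15),.25,rot=[180,0,Tf.yaw])
    if go:
        print(env.move_l(p(.045),.12,f_stop=8)); print(env.move_l(p(-.002),.03,f_stop=5)); st("low")
        fingers.gripper_to(.068); env.dwell(.2); env.move_l(p(.15),.2); st("placed")
E
python3 - <<'E'
from h import *
pick(-.1073)
im=cam("wrist")[0]; s=cam("side")[0]
cv2.imwrite("pics/l1.png",np.hstack([cv2.resize(im,(400,300)),cv2.resize(s[100:310,170:450],(400,300))]))
E
```

```text
grip t27.8 tcp [-102.  -107.7] 65.0 F [-1.4 -0.7  4.9] w56.3 g94.2
lifted t28.9 tcp [-102.9 -107.1] 149.2 F [ 0.7 -0.1 -2.9] w56.6 g95.8
```

View pics/l1.png

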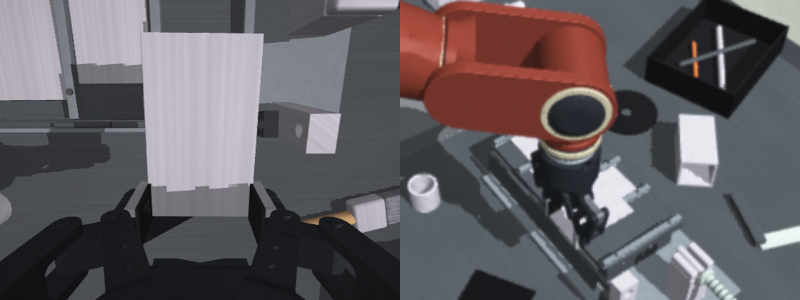

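Cap 1 is held level between the fingers (left half, u 143–265) and is clear of the nest. I'll place it.

```bash
python3 - <<'E'
from h import *
place(.056,-.058,.038)
im=push(.0105,-.035)
trayf()
t=cam("top")[0]
cv2.imwrite("pics/q1.png",np.hstack([cv2.resize(im,(400,300)),cv2.resize(t[150:330,40:280],(400,300))]))
E
```

```text
tray [484.8 285.3] [253.7 244.8] -4.6
False
True
low t33.4 tcp [-72.6 326.6] -0.0 F [-0.3 -0.5  5.6] w56.5 g99.7
placed t34.7 tcp [-73.4 326.3] 148.5 F [-0.8 -0.4  0.1] w67.9 g0.0
pushed False t38.5 tcp [ -2.9 -35. ] 77.0 F [ 0.6 -0.5 -0.1] w0.1 g0.0
[([-66.5, -34.9], [99.6, 60.5], 0.0)]
tray [484.9 285.2] [253.3 244.5] -4.8
```

View pics/q1.png

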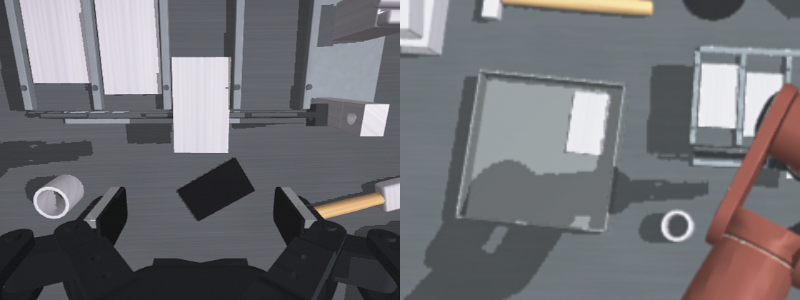

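Cap 1 lies flat in the tray's right rear quarter. Cap 2 overhangs at (-66.5, -34.9). I'll place it in the right front slot, then push cap 3.

```bash
python3 - <<'E'
from h import *
pick(-.035); place(-.056,-.058,.036)
push(-.0031,.037,to=-.062); trayf()
E
```

```text
grip t42.1 tcp [-102.   -35.3] 65.0 F [-1.2 -0.1  5.8] w56.6 g94.2
lifted t43.3 tcp [-102.9  -34.8] 149.2 F [-0.2 -1.3 -2.6] w56.9 g95.8
tray [485.  285.6] [253.7 244.4] -4.4
False
True
low t47.4 tcp [-182.1  332. ] -0.1 F [-0.5 -0.3  5.7] w56.6 g99.8
placed t48.8 tcp [-182.8  331.6] 148.5 F [ 0.4 -0.5  0.2] w67.9 g0.0
pushed False t52.3 tcp [-0.8 37. ] 77.1 F [-0.4 -0.2  0.6] w-0.2 g0.0
[]
tray [475.  287.2] [254.4 244.1] -4.2
```

The cap mask found nothing and the tray reads 10 mm shifted, so I'll look at both.

```bash
python3 - <<'E'
from h import *
im=np.load("p.npz")["im"]; t=cam("top")[0]; trayf()
cv2.imwrite("pics/q2.png",np.hstack([cv2.resize(im,(400,300)),cv2.resize(t[150:330,40:280],(400,300))]))
E
```

```text
tray [475.1 286.5] [253.3 244.6] -4.5
```

View pics/q2.png

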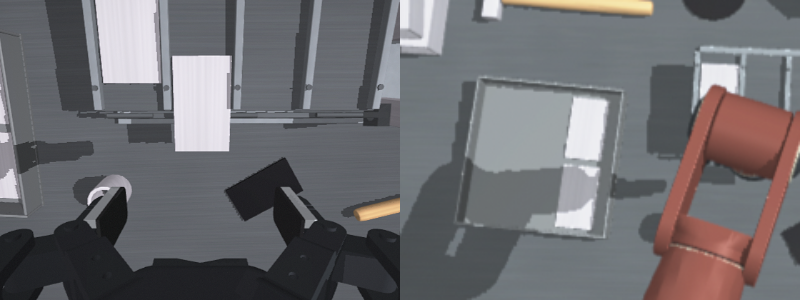

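Cap 3 overhangs correctly, with its front edge at (201,151) in the left half. The small detection failure came from the mask merging with the adjacent strip. The tray has been shifted about 10 mm towards the robot with both caps flat inside, so I'll use its new pose.

```bash
python3 - <<'E'
from h import *
d=np.load("p.npz"); fr=F.l(ray(d["K"],d["T"],[(246,211),(281,211),(321,211)],.079))*1000; print(np.round(fr,1))
c=fr[1,0]/1000+.05
pick(.037); place(.056,.058,c-GX)
push(.0075,.1085,to=-.062); trayf()
E
```

```text
[[-114.7   65. ]
 [-114.7   37.2]
 [-114.6    5.4]]
grip t56.0 tcp [-102.    36.8] 65.1 F [-1.9 -0.8  5.1] w56.3 g94.1
lifted t57.1 tcp [-103.    37.1] 149.2 F [-0.5  0.7 -2.4] w56.2 g95.6
tray [474.8 286.7] [253.8 244.1] -4.2
False
True
low t61.4 tcp [-77.2 443.6] 0.0 F [1.1 0.5 4.9] w56.0 g99.5
placed t62.7 tcp [-77.9 443.2] 148.3 F [ 1.1  1.3 -0.1] w67.8 g0.0
pushed False t66.4 tcp [ -0.8 108.5] 77.1 F [-0.7  0.2 -0. ] w0.3 g0.0
[]
tray [475.8 286.6] [253.  244.4] -4.5
```

I've used all 14 picture views, so from here I'll check numerically: the overhang portion of cap 4 only, beyond the edge.

```bash
python3 - <<'E'
from h import *
d=np.load("p.npz"); im=d["im"]; m=(im.min(2)>150)&(np.ptp(im.astype(int),2)<40)
v,u=np.nonzero(m); l=F.l(ray(d["K"],d["T"],np.c_[u,v],.079))*1000
k=(l[:,0]<-80)&(l[:,0]>-125)&(abs(l[:,1]-108)<45); l=l[k]
print(k.sum(),np.percentile(l[:,0],[1,5]),np.percentile(l[:,1],[1,50,99]))
E
```

```text
3478 [-114.65307972 -113.00905076] [ 69.6332324  106.4621974  136.70853136]
```

```bash
python3 - <<'E'
from h import *
pick(.1085); place(-.056,.058,.0378)
fingers.gripper_to(.05)
env.move_ptp([.2,-.35,.4],[180,0,-45]); env.dwell(.5)
Tf=trayf()
im,K,T=cam("top")
m=((im.min(2)>185)).astype(np.uint8)*255; print("tray px")
for c in cv2.findContours(m,cv2.RETR_EXTERNAL,cv2.CHAIN_APPROX_NONE)[0]:
    if cv2.contourArea(c)<150: continue
    for z,Fr,n in((.008,Tf,"tray"),(.079,F,"nest")):
        r=cv2.minAreaRect((Fr.l(ray(K,T,c[:,0],z))*1000).astype(np.float32))
        if max(np.abs(r[0]))<(130 if n=="tray" else 160): print(n,np.round(r[0]),np.round(r[1]),round(r[2]))
b=cv2.GaussianBlur(im,(3,3),0); print(b.min(2)[205:300:5,70:180:6])
E
```

```text
grip t69.9 tcp [-101.9  108.3] 65.1 F [-2.4  0.8  5.1] w56.5 g94.0
lifted t71.1 tcp [-103.   108.5] 149.2 F [ 0.   0.2 -2.1] w56.4 g95.6
tray [474.7 285.8] [255.4 244.4] -4.3
False
True
low t75.1 tcp [-189.   447.5] -0.0 F [-0.8 -0.1  5.5] w56.0 g99.2
placed t76.5 tcp [-189.7  446.9] 148.5 F [-0.5  0.4 -0. ] w68.3 g0.0
tray [474.7 287. ] [253.2 244.7] -4.2
tray px
tray [-57. -57.] [ 57. 102.] 88
tray [-56.  55.] [ 61. 101.] 89
tray [ 55. -58.] [ 56. 101.] 89
tray [55. 56.] [ 61. 101.] 89
[[110 104  76 114 153 149 212 189 170 146 145 125 119 103  92  84  83 108
  114]
 [110  95  77 114 153 152 231 230 233 176 153 153 149 232 223 214 111 128
  114]
 [111  78  86 121 153 170 231 230 233 156 153 154 165 231 231 233 106 139
  112]
 [110  78 111 131 153 207 232 231 233 152 154 154 189 232 231 234 104 131
  112]
 [110  76 132 143 153 230 231 231 233 153 154 154 213 232 231 235 105 124
  110]
 [111  75 131 152 153 232 230 233 232 155 154 154 233 232 232 224 105 118
  110]
 [108  75 122 153 152 232 229 233 227 154 154 154 233 231 234 193 104 112
  110]
 [105  77 116 153 153 203 223 232 215 15
[... 232 characters left out ...]
 233 176 154 154 148 232 231 234 117 127 113
  114]
 [ 76 122 138 153 182 232 231 234 157 154 155 173 232 232 234 110 138 112
  112]
 [ 75 134 148 153 214 232 231 234 153 154 154 208 233 232 235 105 131 110
  110]
 [ 76 129 152 154 232 231 232 233 154 155 154 231 232 232 231 106 127 112
  112]
 [ 75 116 154 154 233 230 234 233 154 154 155 233 232 234 222 106 116 112
  111]
 [ 75 114 154 154 230 230 234 224 154 155 156 233 231 234 200 106 114 111
  112]
 [ 79  98 107 129 139 151 149 155 153 155 155 211 230 233 182 106 116 111
  111]
 [112 112 113 110 110 103 103  89  90  89  96 128 139 149 122 110 111 113
  113]
 [111 113 113 111 110 111 111 110 109 109 109 109 109 108 103 110 112 112
  112]]
```

All four caps measure about 60 × 101 mm, flat and separate in the tray's four quarters. The nest's lanes are empty and the robot is clear.

```bash
python3 -c "
from h import *
st(); print(ticket.hand_in())"
```

```text
t80.1 tcp [-352.1 -258.6] 400.0 F [ 1.1 -1.4  0. ] w49.3 g0.0
the job is handed in; nothing more can be done
None
```

I handed the job in at 80 s: the pin is parked in its notch, the gate hangs down, and all four caps lie flat and apart in the tray. The tray ended about 10 mm from where it started, probably the announced knock. I didn't re-check the pin, gate or bench items in the last pictures.

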